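Show which knob works the casserole's burner

TASK

Show a new helper which knob of the hob heats the casserole, the lidded pot with two loop handles: point straight down at the knob on its lid, fingertips 2 to 3 cm above it, for two seconds. Then point in the same way at the control knob of the burner it stands on (knobs and burners are in the same left-to-right order) for two seconds, and finish still pointing there. Touch nothing at any time, and point at no other knob or pan.

Things in the scene. Friction and masses are not known exactly. Their poses are not given: they have to be found in the camera images.
- hob: Steel three-burner gas hob fixed on the counter, 340 (x) by 700 (y) mm, steel top at 20 mm, black grates up to 45 mm. Origin: centre of underside; x away from the robot, y left. Burners in a row at x +35, y +225, 0, -225 mm, a pan on each; three knobs in a closer row along the front at x -125, y +90, 0, -90 mm, in the same order: left knob works left burner, and so on.
- left_burner (a point): Point at the middle of the left burner as seen from the robot (left is +y), at the top of its grate, 45 mm above the counter; hob axes.
- middle_burner (a point): Point at the middle of the middle burner as seen from the robot (left is +y), at the top of its grate, 45 mm above the counter; hob axes.
- right_burner (a point): Point at the middle of the right burner as seen from the robot (left is +y), at the top of its grate, 45 mm above the counter; hob axes.
- left_knob_top (a point): Top centre of the left control knob, which works the left burner as seen from the robot (left is +y): a black round knob, 42 mm across with a raised bar on top; its top is 52 mm above the counter. It turns freely on an upright axis; hob axes, z up.
- middle_knob_top (a point): Top centre of the middle control knob, which works the middle burner as seen from the robot (left is +y): a black round knob, 42 mm across with a raised bar on top; its top is 52 mm above the counter. It turns freely on an upright axis; hob axes, z up.
- right_knob_top (a point): Top centre of the right control knob, which works the right burner as seen from the robot (left is +y): a black round knob, 42 mm across with a raised bar on top; its top is 52 mm above the counter. It turns freely on an upright axis; hob axes, z up.
- casserole: Dark blue enamelled pot 160 mm across with TWO small loop handles one at either side (216 mm over the loops, along its y) and a lid with a flat round steel knob. The tallest pan, 134 mm to the top of the lid knob; lid and pot are one piece. Loose, on one of the burners, within 6 mm of its middle. Origin: centre of its underside, z up.
- casserole_lid_top (a point): Top centre of the casserole's steel lid knob (34 mm across, 134 mm above the casserole's underside, so about 179 mm above the counter); casserole axes, z up.
- saucepan: Bystander: dark blue enamelled saucepan 148 mm across with lid, steel lid knob and ONE long steel handle along its +x (away from the robot); 97 mm high, handle reaches 217 mm from its centre. Loose, on another burner. Origin: centre of its underside.
- saucepan_lid_top (a point): Top centre of the saucepan's lid knob, 97 mm above its underside.
- frying_pan: Bystander: open dark blue frying pan 188 mm across, 38 mm high, one long steel handle along its +x (away from the robot), reaching 237 mm from its centre and 62 mm above its underside. Loose, on the remaining burner. Origin: centre of its underside.
- pepper_mill: Bystander: dark wooden pepper mill, 54 mm across, 150 mm tall, upright on the hob's steel front strip, left or right of the knobs. Origin: centre of its underside.
- salt_jar: Bystander: white jar with steel cap, 68 mm across, 85 mm tall, on the hob's steel front strip, at the other end from the mill. Origin: centre of its underside.
Not all that is in view belongs to the job. Leave any brown look-alike of the casserole alone.

How it is judged:
On the way, in this order (a step that is already met when the one before it is completed fails the run):
1. pointing down at the casserole's lid knob for 1.5 s: tool point within 25 mm of its axis and 12 to 75 mm above its top (horizontal distance between the grasp point and casserole_lid_top below 0.025 m and z of the grasp point in the frame of casserole_lid_top between 0.012 and 0.075 m and angle between the grasp point's own z axis and vertical above 2.2 rad), for 1.5 s.
2. pointing down in the same way, for 1.5 s, at the control knob of the burner that the casserole stands on (((horizontal distance between casserole and left_burner below 0.05 m and horizontal distance between the grasp point and left_knob_top below 0.025 m and z of the grasp point in the frame of left_knob_top between 0.012 and 0.075 m) or (horizontal distance between casserole and middle_burner below 0.05 m and horizontal distance between the grasp point and middle_knob_top below 0.025 m and z of the grasp point in the frame of middle_knob_top between 0.012 and 0.075 m) or (horizontal distance between casserole and right_burner below 0.05 m and horizontal distance between the grasp point and right_knob_top below 0.025 m and z of the grasp point in the frame of right_knob_top between 0.012 and 0.075 m)) and angle between the grasp point's own z axis and vertical above 2.2 rad), for 1.5 s.
At the end, for the whole second after the job is handed in: The tool still points down (within about 54 degrees of straight down) at the knob of the casserole's burner, tool point within 25 mm of the knob's axis and 12 to 75 mm above its top; all pans, mill and jar are at rest within 10 mm of where they stood (all of step 2 and linear speed of each of casserole, saucepan, frying_pan below 0.02 m/s and distance of each of casserole, saucepan, frying_pan, pepper_mill, salt_jar from where it was at the start of the episode below 0.01 m); the robot touches nothing.
It fails at once if the robot touches anything (more than 0.5 N) (contact force between any of the arm, the fingers and anything else above 0.5 N).
It fails at once if a pan, the mill or the jar is moved or lifted (more than 10 mm) (distance of any of casserole, saucepan, frying_pan, pepper_mill, salt_jar from where it was at the start of the episode above 0.01 m).
It fails at once if the tool point comes right over (within 20 mm sideways, 12 to 45 mm above) the knob of a burner that the casserole is not on, or the saucepan's lid knob ((not (horizontal distance between casserole and left_burner below 0.05 m) and horizontal distance between the grasp point and left_knob_top below 0.02 m and z of the grasp point in the frame of left_knob_top between 0.012 and 0.045 m) or (not (horizontal distance between casserole and middle_burner below 0.05 m) and horizontal distance between the grasp point and middle_knob_top below 0.02 m and z of the grasp point in the frame of middle_knob_top between 0.012 and 0.045 m) or (not (horizontal distance between casserole and right_burner below 0.05 m) and horizontal distance between the grasp point and right_knob_top below 0.02 m and z of the grasp point in the frame of right_knob_top between 0.012 and 0.045 m) or (horizontal distance between the grasp point and saucepan_lid_top below 0.02 m and z of the grasp point in the frame of saucepan_lid_top between 0.012 and 0.045 m)).
It also fails if it takes over 38 s, if anything falls off the work surface, if the arm or the gripper's body presses on something with over 40 N, if the wrist force passes 120 N, or if a joint passes its speed limit or range.

ROBOT

A 6-joint arm with a two-finger parallel gripper is mounted at the origin on the work surface. World frame = base frame: x ahead of the robot, y to its left, z up, the work surface at z = 0. Lengths are in m, angles in rad, forces in N, time in s.
With the tool pointing down it reaches from about 0.325 to 0.75 m from the base axis. Payload 7.6 kg.
Tool frame: the origin (TCP) lies between the finger pads, 19 mm behind the fingertips; this is the grasp point; z points along the fingers, y is the line along which they close (so a half turn about z gives the same grasp; the last joint's range is limited). The gripper opens to 85 mm and grips with 20 to 120 N. Pads are 22 mm wide; open, the fingers measure 114 mm over their backs; the gripper's body (76 mm by 85 mm) begins 54 mm behind the grasp point. The pads swing forward as they close: fully open they stand 13 mm farther back than shut.
Start: joints at [1.042, 0.052, 1.401, -0, 1.689, -0.07], TCP at [0.232, 0.471, 0.25] pointing down, gripper open.
Joint ranges: [-2.9, 2.9], [-0.91, 2.17], [0.12, 2.37], [-1.06, 4.2], [0.26, 2.73], [-2.93, 2.93]. Speed limits (rad/s): [2.57, 2.57, 3.01, 3.14, 3.14, 3.14].

INTERFACE

Orientations are given as [roll, pitch, yaw] about the fixed x, y, z axes, in that order (R = Rz(yaw) Ry(pitch) Rx(roll)).
In Python, from plant import observe, read_camera, calibration, job_done, boxes_of, spot_point gives the robot as it stands.
- The arm moves only by the tool step_arm, never from a script. Its argument "steps" is a list of rows, each an object of numbers: "fingers": the gripper's target within -1 to 1 (fully open at 1, half-way at 0, shut at -1); "dx", "dy", "dz": the shift along the world's x, y, z in cm; "rx", "ry", "rz": the turn, a rotation vector about the world's x, y, z in rad. In form: [{"fingers": .., "dx": .., "dy": .., "dz": .., "rx": .., "ry": .., "rz": ..}, ...]. A call has 1 to 8 rows; each row is the pose to reach, as a shift and turn from the pose commanded when the call began; what a row does not reach only later rows make up. A row lasts 1/10 s, in which the tool goes at most 50 mm and 8.59 degrees, less where a joint would pass 70% of its speed; a pose out of reach is approached as far as the arm can. A call with a gripper value outside its range is refused whole. The fingers move at their own pace and stop on an object; the grip force is fixed at half the most. Time passes only in rows, so rows that repeat a pose let the fingers close. It gives the time, the measured TCP pose, the force, the opening and the grip force at its end, in the units of the state.
- observe(): the state, without advancing time (a new reading comes with each control period).
- read_camera(name): name is "scene" or "top" or "wrist"; returns (picture, depth): 420x560x3 uint8, red, green, blue; 420x560 float32, m along the optical axis (not along the pixel's ray), 0 where there is no reading.
- calibration(name): a dict with "K" (3x3 intrinsics, pixels), "T" (4x4, takes a point from camera to world coordinates); the wrist camera has in their place "tool_from_camera" (4x4, takes a point from camera to tool coordinates, whose origin is the TCP and whose axes are the flange's). Camera axes: x right, y down, z forward; pixel columns grow to the right and rows downward; lengths in m; the calibration is good to about 2 mm. A picture is of the moment at which its call begins: read the wrist's pose just before it. calibration takes no time and is no camera call.
- job_done(): hands the job in; it is judged then, once.
Trained networks look in the newest picture that a camera, given by its name, has taken for a name from the list of things; names that differ only in an ending like _2 or _b are one class to them, and where a whole thing is asked for, a point or a joint stands for the part that bears it (a point fixed in the world has none). Each returns a list of dicts, best first, with "confidence" (0 to 1); they miss things now and then, are a little off and sometimes report something else, mostly with a low value. They report only what shows in the picture. A call takes as long as a camera call. They do not tell look-alikes from the thing itself.
- boxes_of(camera, query): "rect" ([left, top, right, bottom] in pixels, round what is visible of it).
- spot_point(camera, query): "xy" ([column, row] in pixels: a listed point, or the origin of a listed thing).
The state is a dict: "time_s": time; "joints": joint angles; "joint_vel": joint speeds; "effort": joint torques, N m; "tool_pos": TCP position; "tcp_rot": TCP orientation; "ft_force": force on the tool from outside, world axes, zero at the start; "torque": the same for the moment, N m; "width": finger opening in m; "gripper_force": force on a finger pad.
Only numpy, scipy, OpenCV 4.12 (cv2) and the standard library are available. Lean on these libraries where they do the work, as an engineer would, in place of code of your own. Each camera call takes 0.05 s, during which the arm holds its last target. There are 200 camera calls.

## Working session

There is one attempt and no reset: what is moved stays moved. The work goes in short steps, Python scripts to look and compute and a tool call to move; the robot and the scene stay as the last step left them, time stands still between calls to the robot, and variables do not carry over. Pictures are saved under pics/ and viewed, at most 10 in all, crops included, and the job is handed in when it is done.

Besides the shell and the picture viewer there is one more tool, called after "Request:" by a JSON object that holds its "method" and its "body", one argument or row to a line. step_arm: Moves the arm, as the interface text tells. Its arguments: {"type":"object","properties":{"steps":{"type":"array"}},"required":["steps"]}

```bash
mkdir -p pics
cat > h.py <<'E'
import numpy as np,cv2
from plant import *
def world(cam,uv,d,r=2):
    c=calibration(cam);K=np.array(c["K"]);T=np.array(c["T"])
    u,v=int(round(uv[0])),int(round(uv[1]))
    p=d[max(0,v-r):v+r+1,max(0,u-r):u+r+1];p=p[p>0]
    if not len(p): return None
    z=np.median(p);q=np.linalg.inv(K)@[uv[0],uv[1],1]*z
    return (T@[*q,1])[:3].round(3)
E
python3 - <<'E'
from h import *
s=observe();print(s["time_s"],s["tool_pos"],s["tcp_rot"],s["width"])
for cam in("top","scene"):
    im,d=read_camera(cam);cv2.imwrite(f"pics/{cam}0.png",im[:,:,::-1])
    for q in("casserole_lid_top","saucepan_lid_top","left_knob_top","middle_knob_top","right_knob_top","frying_pan","pepper_mill","salt_jar","hob"):
        for r in spot_point(cam,q)[:3]: print(cam,q,round(r["confidence"],2),np.round(r["xy"]),world(cam,r["xy"],d))
E
```

```text
0.0 [0.23235766 0.47046935 0.24914528] [-3.13998437e+00 -1.06308429e-04  2.68276616e+00] 0.08520692427436373
top casserole_lid_top 0.62 [184. 265.] [0.305 0.349 0.133]
top casserole_lid_top 0.58 [245. 145.] [0.63  0.194 0.176]
top casserole_lid_top 0.56 [123. 146.] [0.626 0.531 0.133]
top saucepan_lid_top 0.57 [322. 155.] [ 0.618 -0.02   0.14 ]
top left_knob_top 0.82 [282. 217.] [0.45  0.084 0.045]
top middle_knob_top 0.9 [313. 216.] [ 0.457 -0.006  0.048]
top right_knob_top 0.74 [316. 180.] [ 0.552 -0.007  0.116]
top right_knob_top 0.66 [342. 222.] [ 0.443 -0.092  0.046]
top frying_pan 0.96 [393. 176.] [ 0.582 -0.24   0.049]
top pepper_mill 0.73 [236. 208.] [0.458 0.212 0.168]
top pepper_mill 0.28 [312. 218.] [ 0.451 -0.005  0.049]
top salt_jar 0.81 [384. 227.] [ 0.427 -0.2    0.104]
top hob 0.97 [316. 179.] [ 0.554 -0.006  0.117]
scene casserole_lid_top 0.96 [270. 261.] [0.642 0.201 0.178]
scene casserole_lid_top 0.9 [393. 191.] [0.303 0.353 0.132]
scene casserole_lid_top 0.57 [423. 341.] [0.634 0.528 0.134]
scene saucepan_lid_top 0.57 [191. 222.] [ 0.618 -0.022  0.14 ]
scene left_knob_top 0.9 [268. 217.] [0.463 0.087 0.05 ]
scene middle_knob_top 0.6 [239. 202.] [ 0.454 -0.005  0.048]
scene middle_knob_top 0.29 [271. 289.] [0.684 0.226 0.152]
scene right_knob_top 0.55 [212. 187.] [ 0.446 -0.097  0.049]
scene right_knob_top 0.32 [212. 244.] [0.634 0.043 0.114]
scene frying_pan 0.83 [137. 202.] [ 0.585 -0.245  0.049]
scene pepper_mill 0.87 [309. 244.] [0.493 0.222 0.057]
scene salt_jar 0.58 [186. 176.] [ 0.45  -0.182  0.057]
scene hob 0.76 [213. 244.] [0.632 0.043 0.114]
```

View pics/top0.png

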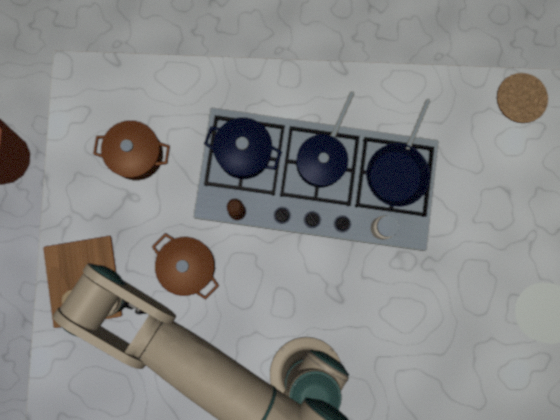

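View pics/scene0.png

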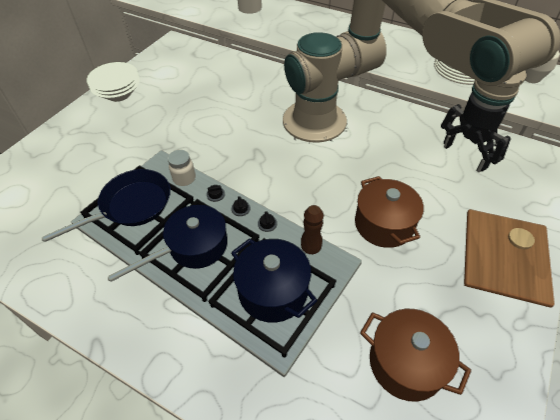

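The casserole (blue, two loops, lid knob at px (242,144) in the top view) stands on the left burner. The saucepan is in the middle and the frying pan on the right. The two pots at (130,147) and (184,266) are brown look-alikes. The mill is left of the knobs (236,208). Next I refine the lid and knob centres.

Run:
```python
from h import *
for cam in("top","scene"):
    im,d=read_camera(cam);c=calibration(cam);K=np.array(c["K"]);T=np.array(c["T"])
    v,u=np.mgrid[:420,:560];P=np.stack([u,v,np.ones_like(u)],-1)@np.linalg.inv(K).T*d[...,None]
    P=P@T[:3,:3].T+T[:3,3]
    def blob(n,x,y,r,a,b):
        m=(np.hypot(P[...,0]-x,P[...,1]-y)<r)&(P[...,2]>a)&(P[...,2]<b)&(d>0)
        q=P[m]; print(cam,n,len(q),((q.min(0)+q.max(0))/2).round(3),np.ptp(q,axis=0).round(3),q[:,2].max().round(3))
    blob("lid",.636,.197,.04,.168,.19)
    for n,x,y in(("L",.457,.085),("M",.455,-.006),("R",.445,-.094)): blob(n,x,y,.035,.034,.06)
    blob("mill",.46,.212,.06,.13,.19)
    blob("sauce",.618,-.021,.04,.132,.16)
```

```text
top lid 122 [0.636 0.2   0.177] [0.033 0.03  0.018] 0.186
top L 137 [0.459 0.084 0.046] [0.038 0.035 0.024] 0.058
top M 136 [ 0.448 -0.006  0.045] [0.036 0.038 0.023] 0.057
top R 143 [ 0.439 -0.096  0.046] [0.036 0.036 0.023] 0.057
top mill 231 [0.467 0.216 0.159] [0.044 0.044 0.03 ] 0.174
top sauce 81 [ 0.612 -0.023  0.141] [0.027 0.026 0.015] 0.148
scene lid 211 [0.641 0.204 0.175] [0.033 0.034 0.014] 0.182
scene L 158 [0.463 0.086 0.044] [0.037 0.037 0.019] 0.054
scene M 150 [ 0.455 -0.004  0.044] [0.038 0.038 0.02 ] 0.054
scene R 135 [ 0.446 -0.093  0.043] [0.035 0.039 0.019] 0.053
scene mill 328 [0.471 0.219 0.151] [0.045 0.044 0.041] 0.171
scene sauce 109 [ 0.616 -0.021  0.138] [0.026 0.029 0.011] 0.143
```

Request:
{"method": "step_arm", "body": {
  "steps": [
    {"fingers": -1, "dz": 4},
    {"fingers": -1, "dz": 4},
    {"fingers": -1, "dz": 4}
  ]
}}

```text
invalid input
```

The measurements agree: lid knob at (0.639, 0.202), top 0.179; left knob at (0.461, 0.085), top 0.052, with 90 mm knob spacing. The rows seem to need every field.

Request:
{"method": "step_arm", "body": {
  "steps": [
    {"fingers": -1, "dx": 0, "dy": 0, "dz": 3, "rx": 0, "ry": 0, "rz": 0},
    {"fingers": -1, "dx": 0, "dy": 0, "dz": 6, "rx": 0, "ry": 0, "rz": 0},
    {"fingers": -1, "dx": 0, "dy": 0, "dz": 6, "rx": 0, "ry": 0, "rz": 0}
  ]
}}

```text
time_s: 1.4
tool_pos: [0.233, 0.4716, 0.315]
tcp_rot: [3.133, 0.001, 2.683]
ft_force: [0.3, 0.4, 0.3]
width: 0.0439
gripper_force: 0.0
```

Request:
{"method": "step_arm", "body": {
  "steps": [
    {"fingers": -1, "dx": 1.5, "dy": -1, "dz": 0, "rx": 0, "ry": 0, "rz": 0},
    {"fingers": -1, "dx": 4, "dy": -2.7, "dz": 0, "rx": 0, "ry": 0, "rz": 0},
    {"fingers": -1, "dx": 7, "dy": -4.7, "dz": 0, "rx": 0, "ry": 0, "rz": 0},
    {"fingers": -1, "dx": 10, "dy": -6.7, "dz": 0, "rx": 0, "ry": 0, "rz": 0},
    {"fingers": -1, "dx": 13, "dy": -8.7, "dz": 0, "rx": 0, "ry": 0, "rz": 0},
    {"fingers": -1, "dx": 16, "dy": -10.7, "dz": 0, "rx": 0, "ry": 0, "rz": 0},
    {"fingers": -1, "dx": 19, "dy": -12.7, "dz": 0, "rx": 0, "ry": 0, "rz": 0},
    {"fingers": -1, "dx": 22, "dy": -14.5, "dz": 0, "rx": 0, "ry": 0, "rz": 0}
  ]
}}

```text
time_s: 2.2
tool_pos: [0.4536, 0.3246, 0.3095]
tcp_rot: [-3.141, -0.0, 2.683]
ft_force: [0.8, 1.0, 0.3]
width: 0.0
gripper_force: 0.0
```

Request:
{"method": "step_arm", "body": {
  "steps": [
    {"fingers": -1, "dx": 3, "dy": -2, "dz": 0, "rx": 0, "ry": 0, "rz": 0},
    {"fingers": -1, "dx": 6, "dy": -4, "dz": 0, "rx": 0, "ry": 0, "rz": 0},
    {"fingers": -1, "dx": 9, "dy": -6, "dz": 0, "rx": 0, "ry": 0, "rz": 0},
    {"fingers": -1, "dx": 12, "dy": -8, "dz": 0, "rx": 0, "ry": 0, "rz": 0},
    {"fingers": -1, "dx": 15, "dy": -10, "dz": 0, "rx": 0, "ry": 0, "rz": 0},
    {"fingers": -1, "dx": 17.5, "dy": -11.7, "dz": 0, "rx": 0, "ry": 0, "rz": 0},
    {"fingers": -1, "dx": 18.6, "dy": -12.4, "dz": 0, "rx": 0, "ry": 0, "rz": 0},
    {"fingers": -1, "dx": 18.6, "dy": -12.4, "dz": 0, "rx": 0, "ry": 0, "rz": 0}
  ]
}}

```text
time_s: 3.0
tool_pos: [0.6396, 0.2003, 0.3082]
tcp_rot: [-3.14, -0.001, 2.68]
ft_force: [-1.0, 0.6, -0.7]
width: 0.0001
gripper_force: 0.0
```

Request:
{"method": "step_arm", "body": {
  "steps": [
    {"fingers": -1, "dx": 0, "dy": 0.1, "dz": -1.5, "rx": 0, "ry": 0, "rz": 0},
    {"fingers": -1, "dx": 0, "dy": 0.1, "dz": -3, "rx": 0, "ry": 0, "rz": 0},
    {"fingers": -1, "dx": 0, "dy": 0.1, "dz": -4.5, "rx": 0, "ry": 0, "rz": 0},
    {"fingers": -1, "dx": 0, "dy": 0.1, "dz": -6, "rx": 0, "ry": 0, "rz": 0},
    {"fingers": -1, "dx": 0, "dy": 0.1, "dz": -7, "rx": 0, "ry": 0, "rz": 0},
    {"fingers": -1, "dx": 0, "dy": 0.1, "dz": -8, "rx": 0, "ry": 0, "rz": 0},
    {"fingers": -1, "dx": 0, "dy": 0.1, "dz": -8.4, "rx": 0, "ry": 0, "rz": 0},
    {"fingers": -1, "dx": 0, "dy": 0.1, "dz": -8.4, "rx": 0, "ry": 0, "rz": 0}
  ]
}}

```text
time_s: 3.8
tool_pos: [0.6383, 0.2028, 0.2255]
tcp_rot: [-3.141, -0.001, 2.683]
ft_force: [0.5, -0.2, 0.1]
width: 0.0003
gripper_force: 0.0
```

Run:
```python
from h import *
s=observe();print(s["time_s"],s["tool_pos"],s["ft_force"])
im,d=read_camera("scene");cv2.imwrite("pics/scene1.png",im[:,:,::-1])
```

```text
3.8 [0.63831466 0.20276596 0.22549171] [ 0.48791914 -0.15764617  0.08570632]
```

View pics/scene1.png

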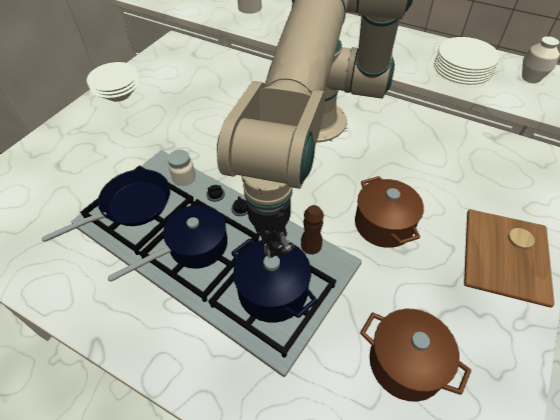

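The shut fingertips at about (275,245) are just above the casserole's lid knob (272,262), with nothing touched. Now I hold there.

Request:
{"method": "step_arm", "body": {
  "steps": [
    {"fingers": -1, "dx": 0, "dy": 0, "dz": 0, "rx": 0, "ry": 0, "rz": 0},
    {"fingers": -1, "dx": 0, "dy": 0, "dz": 0, "rx": 0, "ry": 0, "rz": 0},
    {"fingers": -1, "dx": 0, "dy": 0, "dz": 0, "rx": 0, "ry": 0, "rz": 0},
    {"fingers": -1, "dx": 0, "dy": 0, "dz": 0, "rx": 0, "ry": 0, "rz": 0},
    {"fingers": -1, "dx": 0, "dy": 0, "dz": 0, "rx": 0, "ry": 0, "rz": 0},
    {"fingers": -1, "dx": 0, "dy": 0, "dz": 0, "rx": 0, "ry": 0, "rz": 0},
    {"fingers": -1, "dx": 0, "dy": 0, "dz": 0, "rx": 0, "ry": 0, "rz": 0},
    {"fingers": -1, "dx": 0, "dy": 0, "dz": 0, "rx": 0, "ry": 0, "rz": 0}
  ]
}}

```text
time_s: 4.65
tool_pos: [0.6385, 0.2027, 0.226]
tcp_rot: [3.142, -0.0, 2.683]
ft_force: [-0.3, -0.1, -0.1]
width: 0.0
gripper_force: 0.0
```

Request:
{"method": "step_arm", "body": {
  "steps": [
    {"fingers": -1, "dx": 0, "dy": 0, "dz": 0, "rx": 0, "ry": 0, "rz": 0},
    {"fingers": -1, "dx": 0, "dy": 0, "dz": 0, "rx": 0, "ry": 0, "rz": 0},
    {"fingers": -1, "dx": 0, "dy": 0, "dz": 0, "rx": 0, "ry": 0, "rz": 0},
    {"fingers": -1, "dx": 0, "dy": 0, "dz": 0, "rx": 0, "ry": 0, "rz": 0},
    {"fingers": -1, "dx": 0, "dy": 0, "dz": 0, "rx": 0, "ry": 0, "rz": 0},
    {"fingers": -1, "dx": 0, "dy": 0, "dz": 0, "rx": 0, "ry": 0, "rz": 0},
    {"fingers": -1, "dx": 0, "dy": 0, "dz": 0, "rx": 0, "ry": 0, "rz": 0},
    {"fingers": -1, "dx": 0, "dy": 0, "dz": 0, "rx": 0, "ry": 0, "rz": 0}
  ]
}}

```text
time_s: 5.45
tool_pos: [0.6385, 0.2027, 0.226]
tcp_rot: [3.142, -0.0, 2.683]
ft_force: [-0.2, -0.3, -0.1]
width: 0.0001
gripper_force: 0.0
```

Request:
{"method": "step_arm", "body": {
  "steps": [
    {"fingers": -1, "dx": 0, "dy": 0, "dz": 0, "rx": 0, "ry": 0, "rz": 0},
    {"fingers": -1, "dx": 0, "dy": 0, "dz": 0, "rx": 0, "ry": 0, "rz": 0},
    {"fingers": -1, "dx": 0, "dy": 0, "dz": 0, "rx": 0, "ry": 0, "rz": 0},
    {"fingers": -1, "dx": 0, "dy": 0, "dz": 0, "rx": 0, "ry": 0, "rz": 0},
    {"fingers": -1, "dx": 0, "dy": 0, "dz": 1.5, "rx": 0, "ry": 0, "rz": 0},
    {"fingers": -1, "dx": 0, "dy": 0, "dz": 4, "rx": 0, "ry": 0, "rz": 0},
    {"fingers": -1, "dx": 0, "dy": 0, "dz": 7, "rx": 0, "ry": 0, "rz": 0},
    {"fingers": -1, "dx": 0, "dy": 0, "dz": 7, "rx": 0, "ry": 0, "rz": 0}
  ]
}}

```text
time_s: 6.25
tool_pos: [0.6394, 0.203, 0.3033]
tcp_rot: [3.135, 0.008, 2.683]
ft_force: [0.3, -0.5, 1.3]
width: 0.0003
gripper_force: 0.0
```

Request:
{"method": "step_arm", "body": {
  "steps": [
    {"fingers": -1, "dx": -2.5, "dy": -1.6, "dz": 0, "rx": 0, "ry": 0, "rz": 0},
    {"fingers": -1, "dx": -5, "dy": -3.3, "dz": 0, "rx": 0, "ry": 0, "rz": 0},
    {"fingers": -1, "dx": -7.5, "dy": -5, "dz": 0, "rx": 0, "ry": 0, "rz": 0},
    {"fingers": -1, "dx": -10, "dy": -6.6, "dz": 0, "rx": 0, "ry": 0, "rz": 0},
    {"fingers": -1, "dx": -13, "dy": -8.5, "dz": 0, "rx": 0, "ry": 0, "rz": 0},
    {"fingers": -1, "dx": -16, "dy": -10.5, "dz": 0, "rx": 0, "ry": 0, "rz": 0},
    {"fingers": -1, "dx": -17.7, "dy": -11.7, "dz": 0, "rx": 0, "ry": 0, "rz": 0},
    {"fingers": -1, "dx": -17.7, "dy": -11.7, "dz": 0, "rx": 0, "ry": 0, "rz": 0}
  ]
}}

```text
time_s: 7.05
tool_pos: [0.4603, 0.0848, 0.2974]
tcp_rot: [3.141, 0.002, 2.681]
ft_force: [-0.3, 0.4, -0.3]
width: 0.0001
gripper_force: 0.0
```

Request:
{"method": "step_arm", "body": {
  "steps": [
    {"fingers": -1, "dx": 0, "dy": 0, "dz": -1.5, "rx": 0, "ry": 0, "rz": 0},
    {"fingers": -1, "dx": 0, "dy": 0, "dz": -3, "rx": 0, "ry": 0, "rz": 0},
    {"fingers": -1, "dx": 0, "dy": 0, "dz": -5, "rx": 0, "ry": 0, "rz": 0},
    {"fingers": -1, "dx": 0, "dy": 0, "dz": -7, "rx": 0, "ry": 0, "rz": 0},
    {"fingers": -1, "dx": 0, "dy": 0, "dz": -8.5, "rx": 0, "ry": 0, "rz": 0},
    {"fingers": -1, "dx": 0, "dy": 0, "dz": -9.5, "rx": 0, "ry": 0, "rz": 0},
    {"fingers": -1, "dx": 0, "dy": 0, "dz": -10, "rx": 0, "ry": 0, "rz": 0},
    {"fingers": -1, "dx": 0, "dy": 0, "dz": -10, "rx": 0, "ry": 0, "rz": 0}
  ]
}}

```text
time_s: 7.85
tool_pos: [0.4613, 0.0859, 0.195]
tcp_rot: [-3.141, -0.001, 2.683]
ft_force: [-0.0, -0.3, 0.1]
width: -0.0007
gripper_force: 0.0
```

Run:
```python
from h import *
s=observe();print(s["time_s"],s["tool_pos"])
im,d=read_camera("scene");cv2.imwrite("pics/scene2.png",im[:,:,::-1])
```

```text
7.85 [0.46131703 0.08587672 0.19499019]
```

View pics/scene2.png

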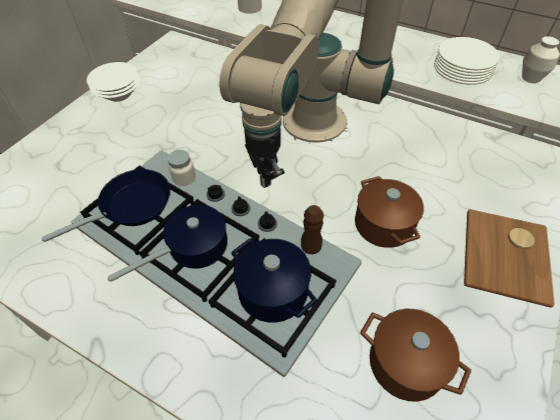

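The gripper (fingertips at (268,182)) is above the left knob (267,221), clear of the mill (313,230) and the casserole. I lower the last 10 cm to TCP z of about 0.097 and hold.

Request:
{"method": "step_arm", "body": {
  "steps": [
    {"fingers": -1, "dx": 0, "dy": 0, "dz": -1.5, "rx": 0, "ry": 0, "rz": 0},
    {"fingers": -1, "dx": 0, "dy": 0, "dz": -3, "rx": 0, "ry": 0, "rz": 0},
    {"fingers": -1, "dx": 0, "dy": 0, "dz": -5, "rx": 0, "ry": 0, "rz": 0},
    {"fingers": -1, "dx": 0, "dy": 0, "dz": -7, "rx": 0, "ry": 0, "rz": 0},
    {"fingers": -1, "dx": 0, "dy": 0, "dz": -8.5, "rx": 0, "ry": 0, "rz": 0},
    {"fingers": -1, "dx": 0, "dy": 0, "dz": -9.4, "rx": 0, "ry": 0, "rz": 0},
    {"fingers": -1, "dx": 0, "dy": 0, "dz": -9.8, "rx": 0, "ry": 0, "rz": 0},
    {"fingers": -1, "dx": 0, "dy": 0, "dz": -9.8, "rx": 0, "ry": 0, "rz": 0}
  ]
}}

```text
time_s: 8.7
tool_pos: [0.4617, 0.0858, 0.0983]
tcp_rot: [3.141, 0.0, 2.683]
ft_force: [0.4, -0.7, 0.1]
width: -0.0001
gripper_force: 0.0
```

Request:
{"method": "step_arm", "body": {
  "steps": [
    {"fingers": -1, "dx": 0, "dy": 0, "dz": 0, "rx": 0, "ry": 0, "rz": 0},
    {"fingers": -1, "dx": 0, "dy": 0, "dz": 0, "rx": 0, "ry": 0, "rz": 0},
    {"fingers": -1, "dx": 0, "dy": 0, "dz": 0, "rx": 0, "ry": 0, "rz": 0},
    {"fingers": -1, "dx": 0, "dy": 0, "dz": 0, "rx": 0, "ry": 0, "rz": 0},
    {"fingers": -1, "dx": 0, "dy": 0, "dz": 0, "rx": 0, "ry": 0, "rz": 0},
    {"fingers": -1, "dx": 0, "dy": 0, "dz": 0, "rx": 0, "ry": 0, "rz": 0},
    {"fingers": -1, "dx": 0, "dy": 0, "dz": 0, "rx": 0, "ry": 0, "rz": 0},
    {"fingers": -1, "dx": 0, "dy": 0, "dz": 0, "rx": 0, "ry": 0, "rz": 0}
  ]
}}

```text
time_s: 9.5
tool_pos: [0.4615, 0.0858, 0.098]
tcp_rot: [3.141, -0.0, 2.683]
ft_force: [0.1, 0.2, 0.1]
width: -0.0001
gripper_force: 0.0
```

Request:
{"method": "step_arm", "body": {
  "steps": [
    {"fingers": -1, "dx": 0, "dy": 0, "dz": 0, "rx": 0, "ry": 0, "rz": 0},
    {"fingers": -1, "dx": 0, "dy": 0, "dz": 0, "rx": 0, "ry": 0, "rz": 0},
    {"fingers": -1, "dx": 0, "dy": 0, "dz": 0, "rx": 0, "ry": 0, "rz": 0},
    {"fingers": -1, "dx": 0, "dy": 0, "dz": 0, "rx": 0, "ry": 0, "rz": 0},
    {"fingers": -1, "dx": 0, "dy": 0, "dz": 0, "rx": 0, "ry": 0, "rz": 0},
    {"fingers": -1, "dx": 0, "dy": 0, "dz": 0, "rx": 0, "ry": 0, "rz": 0},
    {"fingers": -1, "dx": 0, "dy": 0, "dz": 0, "rx": 0, "ry": 0, "rz": 0},
    {"fingers": -1, "dx": 0, "dy": 0, "dz": 0, "rx": 0, "ry": 0, "rz": 0}
  ]
}}

```text
time_s: 10.3
tool_pos: [0.4615, 0.0857, 0.098]
tcp_rot: [3.142, -0.0, 2.683]
ft_force: [-0.4, 0.2, -0.3]
width: 0.0003
gripper_force: 0.0
```

Request:
{"method": "step_arm", "body": {
  "steps": [
    {"fingers": -1, "dx": 0, "dy": 0, "dz": 0, "rx": 0, "ry": 0, "rz": 0},
    {"fingers": -1, "dx": 0, "dy": 0, "dz": 0, "rx": 0, "ry": 0, "rz": 0},
    {"fingers": -1, "dx": 0, "dy": 0, "dz": 0, "rx": 0, "ry": 0, "rz": 0},
    {"fingers": -1, "dx": 0, "dy": 0, "dz": 0, "rx": 0, "ry": 0, "rz": 0},
    {"fingers": -1, "dx": 0, "dy": 0, "dz": 0, "rx": 0, "ry": 0, "rz": 0},
    {"fingers": -1, "dx": 0, "dy": 0, "dz": 0, "rx": 0, "ry": 0, "rz": 0},
    {"fingers": -1, "dx": 0, "dy": 0, "dz": 0, "rx": 0, "ry": 0, "rz": 0},
    {"fingers": -1, "dx": 0, "dy": 0, "dz": 0, "rx": 0, "ry": 0, "rz": 0}
  ]
}}

```text
time_s: 11.1
tool_pos: [0.4615, 0.0857, 0.098]
tcp_rot: [3.141, 0.0, 2.683]
ft_force: [0.2, -0.0, 0.2]
width: -0.0001
gripper_force: 0.0
```

Run:
```python
from h import *
s=observe();print(s["time_s"],s["tool_pos"],s["ft_force"])
im,d=read_camera("scene");cv2.imwrite("pics/scene3.png",im[:,:,::-1])
```

```text
11.1 [0.46151473 0.08573657 0.09803189] [ 0.17987173 -0.01378582  0.20739126]
```

View pics/scene3.png

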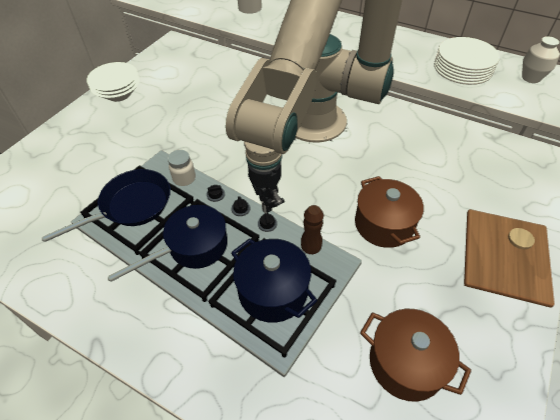

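The fingertips at (268,207) are just above the left knob (267,221) and everything stands where it was, so I hand in.

```bash
python3 -c "from plant import *;print(job_done())"
```

```text
the job is handed in; nothing more can be done
None
```

I pointed at the casserole's lid knob and then at the left control knob for over two seconds each, finished still pointing there with no contact seen, and handed the job in; no verdict was returned.

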